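Rock a battery block into its charging dock

ROBOT

A 6-joint arm with a two-finger parallel gripper is mounted at the origin on the work surface. World frame = base frame: x ahead of the robot, y to its left, z up, the work surface at z = 0. Lengths are in m, angles in rad, forces in N, time in s.
With the tool pointing down it reaches from about 0.3 to 0.875 m from the base axis. Payload 6.4 kg.
Tool frame: the origin (TCP) lies at the very end of the fingers, on their centre line; the grasp point (between the pads) lies 19 mm behind it (bot.tcp_to_grasp is the distance from the TCP to the grasp point, in m); z points along the fingers, y is the line along which they close (so a half turn about z gives the same grasp; the last joint's range is limited). The gripper opens to 85 mm and grips with 20 to 120 N. Pads are 22 mm wide; open, the fingers measure 114 mm over their backs; the gripper's body (76 mm by 85 mm) begins 54 mm behind the grasp point. The pads swing forward as they close: fully open they stand 13 mm farther back than shut.
Start: joints at [1.103, 0.181, 1.607, -0, 1.354, -0.206], TCP at [0.149, 0.555, 0.231] pointing down, gripper open.
Joint ranges: [-2.99, 2.99], [-0.89, 2.07], [0.3, 2.58], [-1.14, 4.28], [0, 2.63], [-3.12, 3.12]. Speed limits (rad/s): [2.57, 2.57, 3.01, 3.14, 3.14, 3.14].

INTERFACE

Orientations are given as [roll, pitch, yaw] about the fixed x, y, z axes, in that order (R = Rz(yaw) Ry(pitch) Rx(roll)).
In Python, from station import bot, grab_frame, get_calibration gives the robot as it stands. The module is installed in compiled form; this text tells all that it offers.
- The arm moves only by the tool step_arm, never from a script. Its argument "series" is a list of rows, each an object with "twist": the turn, a rotation vector about the tool's x, y, z in rad, a list of three; "slide": the shift along the tool's x, y, z in m, a list of three; "fingers": the finger opening in m, from 0 to 0.0854. A call has 1 to 8 rows; each row shifts and turns the commanded pose from where the row before left it, along the tool's axes as they then stand; what a row does not reach is not made up. A row lasts 1/12 s, in which the tool goes at most 41.7 mm and 7.16 degrees, less where a joint would pass 70% of its speed; a pose out of reach is approached as far as the arm can. A call is refused whole if a number of a shift passes 0.0417 or a number of a turn 0.125, either way. A call with a gripper value outside its range is refused whole. The fingers move at their own pace and stop on an object; the grip force is fixed at half the most. Time passes only in rows, so rows that do not move let the fingers close. It gives the time, the measured TCP pose, the force, the opening and the grip force at its end, in the units of the state.
- bot.get_state(): the state, without advancing time (a new reading comes with each control period).
- grab_frame(name): name is "scene" or "top" or "wrist"; returns (picture, depth): 400x640x3 uint8, red, green, blue; 400x640 float32, m along the optical axis (not along the pixel's ray), 0 where there is no reading.
- get_calibration(name): a dict with "mtx" (3x3 intrinsics, pixels), "R" (3x3) and "t" (3): a world point X has camera coordinates R X + t. Camera axes: x right, y down, z forward; pixel columns grow to the right and rows downward; lengths in m; the calibration is good to about 2 mm. A picture is of the moment at which its call begins: read the wrist's pose just before it. get_calibration takes no time and is no camera call; for the wrist camera it gives the pose at the moment of the call.
- bot.sign_off(): hands the job in; it is judged then, once.
The state is a dict: "time": time; "joint_pos": joint angles; "qd": joint speeds; "joint_efforts": joint torques, N m; "tool_pos": TCP position; "tool_rot": TCP orientation; "contact_force": force on the tool from outside, world axes, zero at the start; "moment": the same for the moment, N m; "grip_width": finger opening in m; "finger_force": force on a finger pad.
Only numpy, scipy, OpenCV 4.12 (cv2) and the standard library are available. Lean on these libraries where they do the work, as an engineer would, in place of code of your own. Each camera call takes 0.05 s, during which the arm holds its last target. There are 200 camera calls.

TASK

Put the loose battery block on charge: tip it nose down, slip its tongue under the lip at the nose end of the dock's pocket, and rock the tail down until the block lies flat and fully home on the pocket floor. Be gentle: neither the block nor the gripper may ever press on the dock with more than 20 N; leave the weights and the sample pan where they are, and let go of the block.

Things in the scene. Friction and masses are not known exactly. Their poses are not given: they have to be found in the camera images.
- battery: loose grey battery block, 0.2 to 0.45 kg, 80 long x 40 wide x 40 high mm, flat on the bench. Origin: centre of the underside, z up. The nose is its -x end, at first roughly towards the robot (yaw within 0.8 rad): main body x = -30 to +40 mm; a tongue 10 long, 40 wide, 7 high, flush with the underside, x = -40 to -30. Grasp across the width by the upper 18 mm, to clear the pocket walls.
- nose (a point): middle of the lower front edge of the battery's tongue, at (-40, 0, 0) mm in the battery's frame
- tail (a point): middle of the lower rear edge of the battery, at (+40, 0, 0) mm in the battery's frame
- dock: charging dock fixed to the bench: grey base 200 x 100 x 12 mm; on it a rigid white carriage 104 x 66 x 18 mm with the pocket (black floor). Origin: centre of the base's underside, z up, -x = nose end, yaw within 0.5 rad. The carriage is centred in y but clamped up to 14 mm either way along x from the base's centre; this pose does NOT show where: feel (or look) for the nose wall.
- weight_large: bystander: steel knob weight 38 mm across, 52 mm high; origin at the centre of its underside
- weight_small: bystander: steel knob weight 30 mm across, 42 mm high; origin at the centre of its underside
- sample_pan: bystander: flat aluminium pan 90 mm across, 14 mm high; origin at the centre of its underside
- pocket (a point): point of the dock base at (0, 0, 16) mm: the middle of the pocket floor if the carriage were centred. Pocket 82 mm long (2 mm to spare) and 42 mm wide (1 mm to spare each side); side walls slope outward over their top 4 mm to 46 mm wide. The tail wall (+x end) is 10 mm high above the pocket floor, the others 14 mm (30 mm above the bench).
- stop (a point): point of the dock base at (-41, 0, 16) mm: foot of the nose wall if the carriage were centred. Here a lip overhangs the pocket by 5 mm in +x, underside 10 mm and top 14 mm above the floor, so the block cannot go in flat. With the tongue against the nose wall the block fits under the lip at tilts up to 0.3 rad and swings down with 2 mm to spare at the tail.
Things that resemble listed ones, but are neither listed nor needed, are in the scene too. Several things look just like the dock: the one meant starts farthest to the robot's left.

How it is judged:
On the way:
1. the block is tipped nose down, with its tongue down in the pocket under the lip's height and the tail still up (z of nose in the frame of dock below 0.0195 m and z of tail in the frame of dock above 0.0225 m and x of nose in the frame of dock between -0.057 and -0.02 m and y of nose in the frame of dock between -0.003 and 0.003 m), for 0.1 s.
At the end, for the whole second after the job is handed in: The battery lies in the dock's pocket, nose under the lip: the lower edges of nose and tail within 1.5 mm of the pocket floor, tilt under 0.03 rad, sideways within 2 mm and in line with the dock within 0.05 rad, at rest and released (z of nose in the frame of dock between 0.0145 and 0.0175 m and z of tail in the frame of dock between 0.0145 and 0.0175 m and angle between battery's own z axis and vertical below 0.03 rad and x of nose in the frame of dock between -0.057 and -0.023 m and y of battery in the frame of dock between -0.002 and 0.002 m and angle between the x axis of battery and the x axis of dock, either way round below 0.05 rad and linear speed of battery below 0.01 m/s); the robot touches nothing.
It fails at once if the battery is pressed against the dock with more than 20 N (contact force between battery and dock above 20 N).
It fails at once if the robot itself presses on the dock with more than 20 N (contact force between the arm and dock above 20 N).
It fails at once if a weight or the sample pan is moved more than 15 mm (distance of any of weight_large, weight_small, sample_pan from where it was at the start of the episode above 0.015 m).
It also fails if it takes over 58 s, if anything falls off the work surface, if the arm or the gripper's body presses on something with over 40 N, if the wrist force passes 120 N, or if a joint passes its speed limit or range.

## Working session

There is one attempt and no reset: what is moved stays moved. The work goes in short steps, Python scripts to look and compute and a tool call to move; the robot and the scene stay as the last step left them, time stands still between calls to the robot, and variables do not carry over. Pictures are saved under pics/ and viewed, at most 10 in all, crops included, and the job is handed in when it is done.

Besides the shell and the picture viewer there is one more tool, called after "Request:" in YAML: its name, and indented under it one key for each argument. step_arm: Moves the arm, as the interface text tells. Its arguments: {"type":"object","properties":{"series":{"type":"array","items":{"type":"object","properties":{"twist":{"type":"array","items":{"type":"number"}},"slide":{"type":"array","items":{"type":"number"}},"fingers":{"type":"number"}}}}},"required":["series"]}

```bash
mkdir -p pics
python3 - <<'E'
from station import bot, grab_frame, get_calibration
import numpy as np, cv2
print(bot.get_state())
for n in ("scene","top"):
    im,d=grab_frame(n); c=get_calibration(n)
    np.savez(f"pics/{n}0.npz",im=im,d=d,**c)
    cv2.imwrite(f"pics/{n}0.png",im[:,:,::-1]); print(n,c)
E
```

```text
{'time': 0.0, 'joint_pos': array([ 1.10271785e+00,  1.81568028e-01,  1.60802792e+00, -7.26409423e-06,
        1.35378113e+00, -2.06312377e-01]), 'qd': array([-0.00020492,  0.000923  ,  0.00090816,  0.00160668,  0.00037797,
       -0.00165645]), 'joint_efforts': array([-3.15775236e-03, -4.44883239e+01, -3.51322961e+01, -4.89334252e-04,
        9.37219273e-03, -6.31889634e-06]), 'tool_pos': array([0.14853682, 0.55490436, 0.23035935]), 'tool_rot': array([-3.13984461e+00, -3.58603700e-04,  2.87982781e+00]), 'contact_force': array([ 0.53139804,  0.46661855, -0.20136462]), 'moment': array([0.01647453, 0.02226053, 0.00273158]), 'finger_force': 0.0, 'grip_width': 0.08535016509354568}
scene {'mtx': array([[387.43779191,   0.        , 316.8919072 ],
       [  0.        , 387.43779191, 203.09206698],
       [  0.        ,   0.        ,   1.        ]]), 'R': array([[-0.43590206,  0.89994422,  0.00947581],
       [ 0.63448141,  0.31475416, -0.70594841],
       [-0.63829674, -0.30171214, -0.70819987]]), 't': array([ 0.26204552, -0.34034587,  1.05141417])}
top {'mtx': array([[438.63388085,   0.        , 311.5433717 ],
       [  0.        , 438.63388085, 193.00429759],
       [  0.        ,   0.        ,   1.        ]]), 'R': array([[ 0.00313446, -0.99919428,  0.04001208],
       [-0.98668512, -0.00959677, -0.16235881],
       [ 0.16261198, -0.03897041, -0.9859202 ]]), 't': array([-0.02722319,  0.58683253,  0.78971935])}
```

View pics/top0.png

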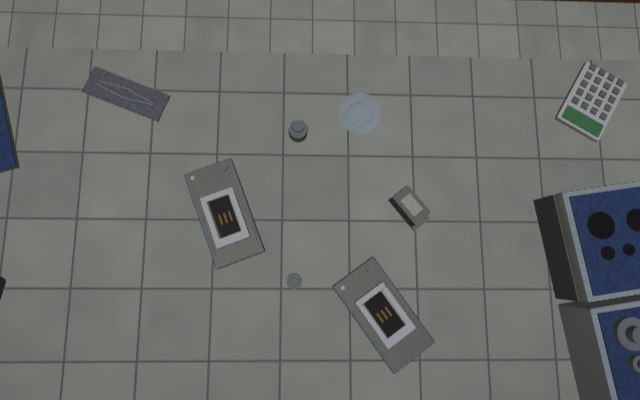

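View pics/scene0.png

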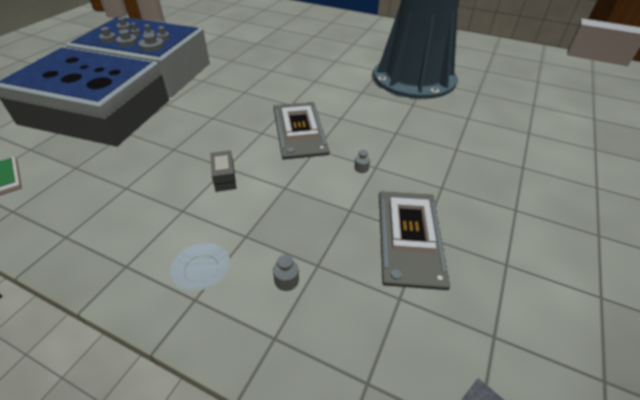

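The top picture shows two dock look-alikes: A at (225,213) and B at (383,315). Left in the picture is +y, so A is the robot's leftmost. The battery candidate is the grey block at (409,207), the weights are at (298,130) and (293,281), the pan is at (360,113), and the phone and calculator are irrelevant. Next is a close crop of dock A and the battery.

```bash
cat > h.py <<'E'
import numpy as np, cv2
def load(n):
    z=np.load(f"pics/{n}.npz"); return z
def plane(z,px,h):
    "pixels -> world points on plane z=h"
    px=np.atleast_2d(px).astype(float); r=np.c_[px,np.ones(len(px))]@np.linalg.inv(z["mtx"]).T@z["R"]
    c=-z["R"].T@z["t"]; return c+r*((h-c[2])/r[:,2])[:,None]
def cloud(z):
    d=z["d"]; v,u=np.indices(d.shape); p=np.stack([u,v,np.ones_like(u)],-1)@np.linalg.inv(z["mtx"]).T*d[...,None]
    return (p-z["t"])@z["R"]
E
python3 - <<'E'
from h import *
z=load("top0"); im=z["im"][:,:,::-1]
a=cv2.resize(im[150:275,170:280],None,fx=4.5,fy=4.5,interpolation=cv2.INTER_CUBIC)
b=cv2.resize(im[175:237,375:445],None,fx=4.2,fy=4.2,interpolation=cv2.INTER_CUBIC)
o=np.zeros((a.shape[0],a.shape[1]+b.shape[1],3),np.uint8); o[:,:a.shape[1]]=a; o[:b.shape[0],a.shape[1]:]=b
print(o.shape,a.shape); cv2.imwrite("pics/crop0.png",o)
P=cloud(z)
for n,(u,v) in dict(dockbaseA=(205,180),rimA=(222,192),floorA=(225,205),tableA=(180,230),batt=(413,200),batt2=(413,208),battdark=(401,212),wl=(298,126),ws=(293,280),pan=(360,113)).items(): print(n,P[v,u].round(4))
E
```

```text
(562, 789, 3) (562, 495, 3)
dockbaseA [0.6176 0.1873 0.0098]
rimA [0.5908 0.15   0.027 ]
floorA [0.5666 0.1448 0.0178]
tableA [0.5184 0.2334 0.0023]
batt [ 0.5763 -0.2208  0.0414]
batt2 [ 0.5607 -0.2203  0.0413]
battdark [ 0.5547 -0.2006  0.0253]
wl [0.7185 0.0035 0.0523]
ws [0.4235 0.0103 0.0402]
pan [ 0.7643 -0.1258  0.0044]
```

View pics/crop0.png

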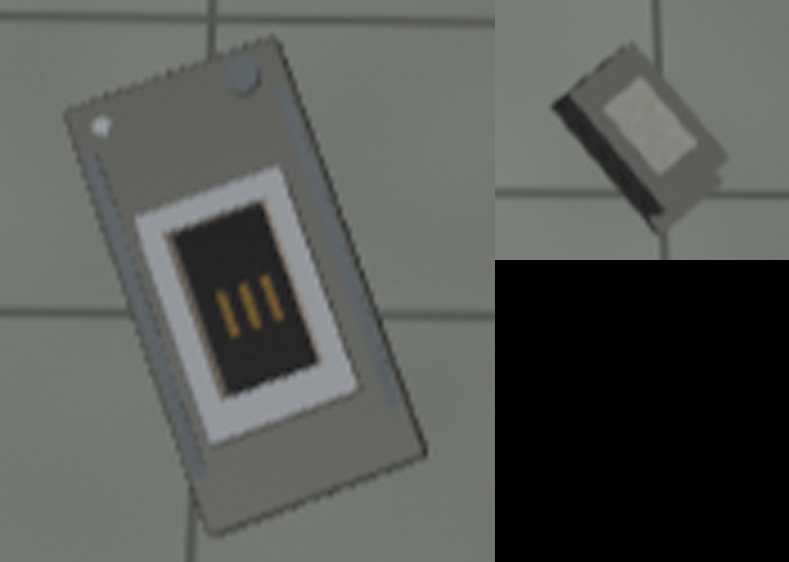

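The crop shows dock A's base corners at about (65,112), (275,38), (427,455), (212,535). The white carriage is at (137,215), (280,165), (357,388), (210,443). Its thicker rim (lip) is at the lower, robot-side end, so the nose is towards the robot. The battery top face runs (555,103), (630,45), (728,158), and its tongue step is at (720,180), so the nose points lower-right. Next I fit both in 3D.

```bash
cat >> h.py <<'E'
from scipy.spatial.transform import Rotation as Ro
def rect(P,m):
    r=cv2.minAreaRect(P[m][:,:2].astype(np.float32)*1000); return np.round(cv2.boxPoints(r),1),np.round(r[0],1),np.round(r[1],1)
def near(P,x,y,r,lo,hi): return (np.hypot(P[...,0]-x,P[...,1]-y)<r)&(P[...,2]>lo)&(P[...,2]<hi)
def goto(pos,rpy,s,maxs=.04,maxr=.12,n=None):
    "rows (equal) from state s to target"
    A=Ro.from_euler("xyz",s["tool_rot"]);B=Ro.from_euler("xyz",rpy)
    w=(A.inv()*B).as_rotvec(); d=np.array(pos)-s["tool_pos"]
    n=n or int(max(np.ceil(np.linalg.norm(d)/maxs),np.ceil(np.abs(w).max()/maxr)))
    print("rows",n,"twist",(w/n).round(4)); out=[]
    for i in range(n):
        out.append((A*Ro.from_rotvec(w*i/n)).inv().apply(d/n).round(4).tolist())
    print(out)
E
python3 - <<'E'
from h import *
z=load("top0"); P=cloud(z)
top=near(P,.565,-.22,.07,.036,.046); print("batt top",rect(P,top), P[top][:,2].mean())
allb=near(P,.565,-.22,.07,.004,.05); print("batt all",rect(P,allb))
car=near(P,.56,.14,.075,.021,.036); print("carriage",rect(P,car),P[car][:,2].mean())
base=near(P,.56,.14,.13,.006,.036); print("base",rect(P,base))
# pixel-read corners
c=np.array([[65,112],[275,38],[427,455],[212,535]])/4.5+[170,150]
d=plane(z,c-.5,.012); print("base px",d.round(4).tolist(),d.mean(0)); 
e=(d[0]+d[1]-d[2]-d[3])/2; print(np.linalg.norm(e),np.arctan2(e[1],e[0]))
c=np.array([[137,215],[280,165],[357,388],[210,443]])/4.5+[170,150]
d=plane(z,c-.5,.030); d[:2]=plane(z,c[:2]-.5,.026); print("car px",d.round(4).tolist(),d.mean(0)); e=(d[0]+d[1]-d[2]-d[3])/2; print(np.linalg.norm(e),np.arctan2(e[1],e[0]))
from station import bot
goto([.50,.12,.25],[np.pi,0,.33],bot.get_state())
E
```

```text
batt top (array([[ 526.4, -223.4],
       [ 552. , -255.3],
       [ 606.7, -211.4],
       [ 581.1, -179.5]], dtype=float32), array([ 566.6, -217.4]), array([70.1, 40.9])) 0.040104872017921414
batt all (array([[ 520.1, -170.9],
       [ 521.5, -267.9],
       [ 606.7, -266.7],
       [ 605.3, -169.7]], dtype=float32), array([ 563.4, -218.8]), array([85.2, 97. ]))
carriage (array([[480.7, 156.5],
       [504.5,  94.5],
       [602.3, 132. ],
       [578.5, 194. ]], dtype=float32), array([541.5, 144.3]), array([104.8,  66.5])) 0.02875537793697384
base (array([[441.2, 159.3],
       [477.4,  65.7],
       [664.1, 137.8],
       [628. , 231.4]], dtype=float32), array([552.7, 148.6]), array([200.2, 100.3]))
base px [[0.628, 0.2288, 0.012], [0.6627, 0.1379, 0.012], [0.4786, 0.0665, 0.012], [0.4442, 0.1574, 0.012]] [0.55339495 0.14766026 0.012     ]
0.19732992852226588 0.3700038672924
car px [[0.5802, 0.1923, 0.026], [0.6027, 0.1318, 0.026], [0.5061, 0.0955, 0.03], [0.4826, 0.1566, 0.03]] [0.54291075 0.14405929 0.028     ]
0.10362130435770957 0.3543827994597582
rows 22 twist [-0.000e+00  1.000e-04  1.159e-01]
[[-0.0205, -0.015, -0.0009], [-0.0221, -0.0125, -0.0009], [-0.0234, -0.0098, -0.0009], [-0.0244, -0.0071, -0.0009], [-0.0251, -0.0042, -0.0009], [-0.0254, -0.0013, -0.0009], [-0.0254, 0.0017, -0.0009], [-0.025, 0.0046, -0.0009], [-0.0243, 0.0075, -0.0009], [-0.0233, 0.0102, -0.0009], [-0.0219, 0.0128, -0.0009], [-0.0203, 0.0153, -0.0009], [-0.0184, 0.0175, -0.0009], [-0.0162, 0.0195, -0.0009], [-0.0139, 0.0213, -0.0009], [-0.0113, 0.0228, -0.0009], [-0.0086, 0.0239, -0.0009], [-0.0058, 0.0247, -0.0009], [-0.0029, 0.0253, -0.0009], [0.0, 0.0254, -0.0009], [0.003, 0.0252, -0.0009], [0.0059, 0.0247, -0.0009]]
```

Run:
```python
from h import *
from station import bot
goto([.566,-.218,.15],[np.pi,0,.6765],bot.get_state(),n=24)
```

```text
rows 24 twist [-0.0001  0.0001  0.0918]
[[-0.0251, -0.0266, 0.0034], [-0.0275, -0.0242, 0.0034], [-0.0296, -0.0216, 0.0034], [-0.0314, -0.0188, 0.0034], [-0.033, -0.0158, 0.0034], [-0.0343, -0.0127, 0.0034], [-0.0353, -0.0095, 0.0034], [-0.0361, -0.0062, 0.0034], [-0.0365, -0.0029, 0.0034], [-0.0366, 0.0005, 0.0034], [-0.0364, 0.0038, 0.0034], [-0.0359, 0.0071, 0.0034], [-0.0351, 0.0104, 0.0034], [-0.034, 0.0136, 0.0034], [-0.0326, 0.0166, 0.0034], [-0.0309, 0.0195, 0.0034], [-0.029, 0.0223, 0.0034], [-0.0269, 0.0249, 0.0034], [-0.0245, 0.0272, 0.0034], [-0.0219, 0.0294, 0.0033], [-0.0191, 0.0312, 0.0034], [-0.0161, 0.0329, 0.0034], [-0.0131, 0.0342, 0.0034], [-0.0099, 0.0352, 0.0034]]
```

Request:
step_arm:
  series:
    - {"twist": [0,0,0.092],"slide": [-0.025,-0.0265,0],"fingers": 0.085}
    - {"twist": [0,0,0.092],"slide": [-0.0275,-0.024,0],"fingers": 0.085}
    - {"twist": [0,0,0.092],"slide": [-0.0295,-0.0215,0],"fingers": 0.085}
    - {"twist": [0,0,0.092],"slide": [-0.0315,-0.019,0],"fingers": 0.085}
    - {"twist": [0,0,0.092],"slide": [-0.033,-0.016,0],"fingers": 0.085}
    - {"twist": [0,0,0.092],"slide": [-0.0345,-0.0125,0],"fingers": 0.085}
    - {"twist": [0,0,0.092],"slide": [-0.0355,-0.0095,0],"fingers": 0.085}
    - {"twist": [0,0,0.092],"slide": [-0.036,-0.006,0],"fingers": 0.085}

```text
time: 0.77
tool_pos: [0.2882, 0.2962, 0.231]
tool_rot: [-3.141, 0.0, 2.14]
contact_force: [1.0, 0.4, 0.8]
grip_width: 0.0851
finger_force: 0.0
```

Request:
step_arm:
  series:
    - {"twist": [0,0,0.092],"slide": [-0.0365,-0.003,0],"fingers": 0.085}
    - {"twist": [0,0,0.092],"slide": [-0.0365,0.0005,0],"fingers": 0.085}
    - {"twist": [0,0,0.092],"slide": [-0.0365,0.004,0],"fingers": 0.085}
    - {"twist": [0,0,0.092],"slide": [-0.036,0.007,0],"fingers": 0.085}
    - {"twist": [0,0,0.092],"slide": [-0.035,0.0105,0],"fingers": 0.085}
    - {"twist": [0,0,0.092],"slide": [-0.034,0.0135,0],"fingers": 0.085}
    - {"twist": [0,0,0.092],"slide": [-0.0325,0.0165,0],"fingers": 0.085}
    - {"twist": [0,0,0.092],"slide": [-0.031,0.0195,0],"fingers": 0.085}

```text
time: 1.43
tool_pos: [0.4268, 0.0382, 0.2311]
tool_rot: [-3.142, -0.0, 1.403]
contact_force: [0.2, 0.3, -0.3]
grip_width: 0.0853
finger_force: 0.0
```

Request:
step_arm:
  series:
    - {"twist": [0,0,0.092],"slide": [-0.029,0.0225,0.005],"fingers": 0.085}
    - {"twist": [0,0,0.092],"slide": [-0.027,0.025,0.01],"fingers": 0.085}
    - {"twist": [0,0,0.092],"slide": [-0.0245,0.027,0.01],"fingers": 0.085}
    - {"twist": [0,0,0.092],"slide": [-0.022,0.0295,0.01],"fingers": 0.085}
    - {"twist": [0,0,0.092],"slide": [-0.019,0.031,0.01],"fingers": 0.085}
    - {"twist": [0,0,0.092],"slide": [-0.016,0.033,0.01],"fingers": 0.085}
    - {"twist": [0,0,0.092],"slide": [-0.013,0.034,0.01],"fingers": 0.085}
    - {"twist": [0,0,0.092],"slide": [-0.01,0.035,0.01],"fingers": 0.085}

```text
time: 2.1
tool_pos: [0.5648, -0.2196, 0.1551]
tool_rot: [-3.141, 0.0, 0.667]
contact_force: [1.1, 0.2, -0.5]
grip_width: 0.0849
finger_force: 0.0
```

Run:
```python
from h import *
from station import bot,grab_frame,get_calibration
s=bot.get_state(); print(s["time"],s["joint_pos"].round(3),s["contact_force"])
goto([.5658,-.218,.06],[np.pi,0,.6765],s,n=4)
c=get_calibration("wrist"); im,d=grab_frame("wrist"); np.savez("pics/w1.npz",im=im,d=d,**c); cv2.imwrite("pics/w1.png",im[:,:,::-1])
P=cloud(c|dict(d=d)); t=near(P,.565,-.22,.07,.034,.048); print(rect(P,t),P[t][:,2].mean(),t.sum())
```

```text
2.1 [-0.567  0.324  1.592  0.     1.226  0.337] [ 1.11402613  0.177747   -0.54188039]
rows 4 twist [-0.0003  0.0001 -0.0024]
[[0.0005, -0.0001, 0.0238], [0.0005, -0.0001, 0.0238], [0.0005, -0.0002, 0.0238], [0.0005, -0.0002, 0.0238]]
(array([[ 528.8, -223.2],
       [ 554. , -254.4],
       [ 608.7, -210.1],
       [ 583.5, -179. ]], dtype=float32), array([ 568.8, -216.7]), array([70.4, 40.1])) 0.04058460001177303 3718
```

View pics/w1.png

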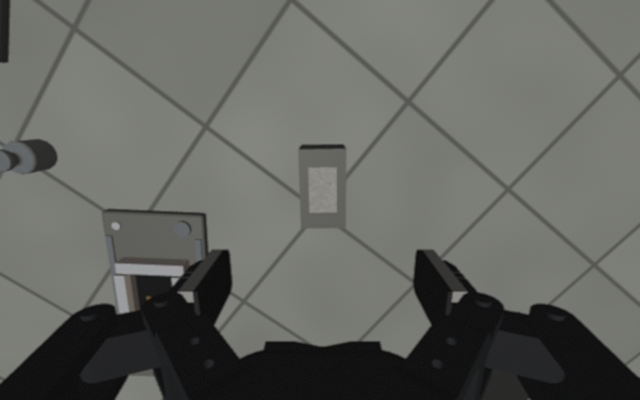

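The wrist picture shows the battery at (323,187), centred between the open fingers with its yaw aligned. The wrist and top estimates agree within 2 mm. I'll descend and grasp.

Request:
step_arm:
  series:
    - {"twist": [0,0,-0.011],"slide": [0.003,0,0.03],"fingers": 0.085}
    - {"slide": [0,0,0.035],"twist": [0,0,0],"fingers": 0.085}
    - {"slide": [0,0,0.035],"twist": [0,0,0],"fingers": 0.075}
    - {"slide": [0,0,0.025],"twist": [0,0,0],"fingers": 0.065}
    - {"slide": [0,0,0.012],"twist": [0,0,0],"fingers": 0.06}
    - {"slide": [0,0,0],"twist": [0,0,0],"fingers": 0.06}

```text
time: 2.65
tool_pos: [0.5643, -0.2147, 0.0157]
tool_rot: [-3.135, 0.002, 0.683]
contact_force: [-0.0, 0.3, 0.1]
grip_width: 0.06
finger_force: 0.0
```

Request:
step_arm:
  series:
    - {"slide": [0,0,0],"twist": [0,0,0],"fingers": 0.045}
    - {"slide": [0,0,0],"twist": [0,0,0],"fingers": 0.03}
    - {"slide": [0,0,0],"twist": [0,0,0],"fingers": 0.03}
    - {"slide": [0,0,0],"twist": [0,0,0],"fingers": 0.03}
    - {"slide": [0,0,0],"twist": [0,0,0],"fingers": 0.03}
    - {"slide": [0,0,0],"twist": [0,0,0],"fingers": 0.03}

```text
time: 3.15
tool_pos: [0.5682, -0.2169, 0.0213]
tool_rot: [3.138, -0.001, 0.683]
contact_force: [-0.6, -1.0, 7.8]
grip_width: 0.0386
finger_force: 63.9
```

Request:
step_arm:
  series:
    - {"slide": [0,0,-0.01],"twist": [0,0,0],"fingers": 0.03}
    - {"slide": [0,0,-0.03],"twist": [0,0,0],"fingers": 0.03}
    - {"slide": [0,0,-0.04],"twist": [0,0,0],"fingers": 0.03}
    - {"slide": [0,0,-0.03],"twist": [0,0,0],"fingers": 0.03}
    - {"slide": [0,0,0],"twist": [0,0,0],"fingers": 0.03}
    - {"slide": [0,0,0],"twist": [0,0,0],"fingers": 0.03}
    - {"slide": [0,0,0],"twist": [0,0,0],"fingers": 0.03}

```text
time: 3.73
tool_pos: [0.5658, -0.2155, 0.1282]
tool_rot: [-3.14, 0.001, 0.683]
contact_force: [-0.8, -0.3, -4.3]
grip_width: 0.0388
finger_force: 62.7
```

Run:
```python
from h import *
from station import bot,grab_frame,get_calibration
s=bot.get_state(); print(s["time"],s["tool_pos"],s["tool_rot"],s["contact_force"],s["grip_width"])
o=[]
for n in("wrist","scene"):
    c=get_calibration(n); im,d=grab_frame(n); np.savez(f"pics/{n}2.npz",im=im,d=d,**c); o.append(im)
z=load("scene2")
c=z["R"]@s["tool_pos"]+z["t"]; uv=z["mtx"]@c/c[2]; print(uv)
u,v=map(int,uv[:2]); cr=z["im"][v-50:v+50,u-60:u+60]
w=o[0]; a=cv2.resize(w[:,:],None,fx=.75,fy=.75); b=cv2.resize(cr,None,fx=4,fy=4,interpolation=cv2.INTER_CUBIC)
out=np.zeros((700,480,3),np.uint8); out[:300,:480]=a; out[300:700]=b; cv2.imwrite("pics/p2.png",cv2.resize(out,(411,600),interpolation=cv2.INTER_AREA)[:,:,::-1])
```

```text
3.7333 [ 0.56583985 -0.21549936  0.12822428] [-3.13951072e+00  7.60932688e-04  6.82865444e-01] [-0.79954931 -0.33154738 -4.30129509] 0.03883019360783772
[213.49310196 121.64535917   1.        ]
```

View pics/p2.png

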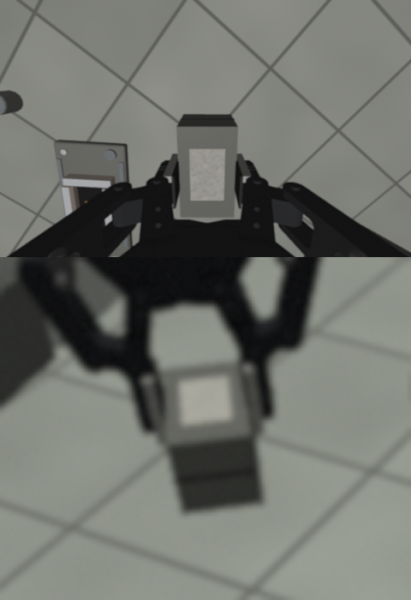

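The wrist view shows the block square between the fingers. The scene view shows it gripped by its upper part and roughly level, with the tail facing that camera. Next I measure its pose in the hand from depth.

```bash
cat > blk.py <<'E'
from h import *
def block(z,s,names=""):
    "fit top face of held block in tool frame: rect centre, size, normal"
    T=Ro.from_euler("xyz",s["tool_rot"]); P=cloud(z); Q=T.inv().apply((P-s["tool_pos"]).reshape(-1,3)).reshape(P.shape)
    m=(abs(Q[...,0])<.06)&(abs(Q[...,1])<.0175)&(Q[...,2]>-.032)&(Q[...,2]<-.012)&(z["d"]>0)
    q=Q[m]; A=np.c_[q[:,0],q[:,1],np.ones(len(q))]
    for _ in range(4):
        k=np.linalg.lstsq(A,q[:,2],rcond=None)[0]; r=abs(q[:,2]-A@k)<.0025; A,q=A[r],q[r]
    print("n",len(q),"plane slope x,y",k[:2].round(4),"top z@0",k[2].round(4),"x ends",np.percentile(q[:,0],[.5,99.5]).round(4))
    m2=(abs(Q[...,0])<.06)&(abs(Q[...,1])<.05)&(abs(Q[...,2]-k[0]*Q[...,0]-k[1]*Q[...,1]-k[2])<.003)&(z["d"]>0)
    print(" x ends by slices",[ (Q[m2&(abs(Q[...,1]-y)<.003)][:,0].min().round(4),Q[m2&(abs(Q[...,1]-y)<.003)][:,0].max().round(4)) for y in(-.012,0,.012)])
E
python3 - <<'E'
from blk import *
from station import bot,grab_frame,get_calibration
s=bot.get_state(); print(s["tool_pos"])
c=get_calibration("top"); im,d=grab_frame("top"); np.savez("pics/top2.npz",im=im,d=d,**c)
for n in("wrist2","scene2","top2"): print(n); block(load(n),s)
E
```

```text
[ 0.5652125  -0.21516996  0.12682192]
wrist2
n 11213 plane slope x,y [ 0.0019 -0.0023] top z@0 -0.0207 x ends [-0.0339  0.036 ]
 x ends by slices [(np.float64(-0.0346), np.float64(0.0362)), (np.float64(-0.0348), np.float64(0.0363)), (np.float64(-0.035), np.float64(0.0362))]
scene2
n 499 plane slope x,y [0.0067 0.0071] top z@0 -0.0189 x ends [-0.0341  0.037 ]
 x ends by slices [(np.float64(-0.034), np.float64(0.0364)), (np.float64(-0.0323), np.float64(0.0366)), (np.float64(-0.0336), np.float64(0.0374))]
top2
n 217 plane slope x,y [0.0264 0.0055] top z@0 -0.0194 x ends [0.0106 0.0336]
 x ends by slices [(np.float64(0.0117), np.float64(0.0335)), (np.float64(0.013), np.float64(0.0334)), (np.float64(0.0173), np.float64(0.0332))]
```

Run:
```python
from h import *
from station import bot
s=bot.get_state(); print(s["joint_pos"].round(2))
goto([.488,.124,.14],[np.pi,0,.3675],s,n=12)
```

```text
[-0.56  0.36  1.61  0.    1.18  0.33]
rows 12 twist [-0.0003  0.0002  0.0263]
[[0.0128, -0.026, -0.001], [0.0121, -0.0263, -0.001], [0.0115, -0.0266, -0.001], [0.0107, -0.0269, -0.001], [0.01, -0.0272, -0.001], [0.0093, -0.0275, -0.001], [0.0086, -0.0277, -0.001], [0.0079, -0.0279, -0.0011], [0.0071, -0.0281, -0.0011], [0.0064, -0.0283, -0.0011], [0.0056, -0.0284, -0.0011], [0.0049, -0.0286, -0.0011]]
```

Request:
step_arm:
  series:
    - {"slide": [0.0128,-0.026,-0.001],"twist": [0,0,0.0263],"fingers": 0.03}
    - {"slide": [0.012,-0.0263,-0.001],"twist": [0,0,0.0263],"fingers": 0.03}
    - {"slide": [0.0115,-0.0266,-0.001],"twist": [0,0,0.0263],"fingers": 0.03}
    - {"slide": [0.0107,-0.027,-0.001],"twist": [0,0,0.0263],"fingers": 0.03}
    - {"slide": [0.01,-0.0272,-0.001],"twist": [0,0,0.0263],"fingers": 0.03}
    - {"slide": [0.0093,-0.0275,-0.001],"twist": [0,0,0.0263],"fingers": 0.03}

```text
time: 4.38
tool_pos: [0.5264, -0.0451, 0.1337]
tool_rot: [-3.139, 0.002, 0.523]
contact_force: [1.6, -0.2, -3.9]
grip_width: 0.0388
finger_force: 62.7
```

Request:
step_arm:
  series:
    - {"slide": [0.0086,-0.0277,-0.001],"twist": [0,0,0.0263],"fingers": 0.03}
    - {"slide": [0.008,-0.028,-0.001],"twist": [0,0,0.0263],"fingers": 0.03}
    - {"slide": [0.007,-0.028,-0.001],"twist": [0,0,0.0263],"fingers": 0.03}
    - {"slide": [0.0064,-0.0283,-0.001],"twist": [0,0,0.0263],"fingers": 0.03}
    - {"slide": [0.0056,-0.0285,-0.001],"twist": [0,0,0.0263],"fingers": 0.03}
    - {"slide": [0.005,-0.0286,-0.001],"twist": [0,0,0.0263],"fingers": 0.03}
    - {"slide": [0,0,0],"twist": [0,0,0],"fingers": 0.03}
    - {"slide": [0,0,0],"twist": [0,0,0],"fingers": 0.03}

```text
time: 5.05
tool_pos: [0.488, 0.1244, 0.14]
tool_rot: [-3.141, 0.002, 0.371]
contact_force: [0.4, 0.2, -4.5]
grip_width: 0.0392
finger_force: 62.8
```

Run:
```python
from blk import *
from station import bot,grab_frame,get_calibration
s=bot.get_state(); print(s["time"],s["tool_pos"],s["tool_rot"],s["contact_force"],s["grip_width"])
for n in("wrist","top"):
    c=get_calibration(n); im,d=grab_frame(n); np.savez(f"pics/{n}3.npz",im=im,d=d,**c); cv2.imwrite(f"pics/{n}3.png",im[:,:,::-1])
    z=load(n+"3"); P=cloud(z)
    car=near(P,.5435,.1445,.075,.021,.036); base=near(P,.555,.149,.135,.006,.018)
    print(n,"car",rect(P,car),"base",rect(P,base)); block(z,s)
```

```text
5.05 [0.48802451 0.1243782  0.14000294] [-3.14078259e+00  2.46059995e-03  3.70555462e-01] [ 0.40330758  0.23640178 -4.49613995] 0.039213777657649794
wrist car (array([[488.9, 159.6],
       [513. ,  97.8],
       [603.7, 133.1],
       [579.7, 194.9]], dtype=float32), array([546.3, 146.3]), array([97.4, 66.3])) base (array([[443.8, 160.4],
       [479.9,  66.9],
       [648.3, 131.9],
       [612.3, 225.4]], dtype=float32), array([546.1, 146.1]), array([180.6, 100.3]))
n 11240 plane slope x,y [0.0023 0.0023] top z@0 -0.0193 x ends [-0.0342  0.0357]
 x ends by slices [(np.float64(-0.0351), np.float64(0.036)), (np.float64(-0.0348), np.float64(0.036)), (np.float64(-0.0349), np.float64(0.036))]
top car (array([[501.1, 102.2],
       [503. , 100.3],
       [503.6, 100.9],
       [501.8, 102.8]], dtype=float32), array([502.4, 101.5]), array([0.9, 2.7])) base (array([[441.3, 158.9],
       [477.4,  65.6],
       [664.1, 137.8],
       [627.9, 231.2]], dtype=float32), array([552.7, 148.4]), array([200.2, 100.1]))Traceback (most recent call last):
  File "<stdin>", line 8, in <module>
  File 
[... 189 characters left out ...]
                                                      ~~~~~~~~~~~~~^^^^^^^^^^^^^^^^^^
    return _quantile_unchecked(
        a, q, axis, out, overwrite_input, method, keepdims, weights)
    return _ureduce(a,
                    func=_quantile_ureduce_func,
    ...<5 lines>...
                    overwrite_input=overwrite_input,
                    method=method)
    r = func(a, **kwargs)
    result = _quantile(arr,
                       quantiles=q,
    ...<2 lines>...
                       out=out,
                       weights=wgt)
    slices_having_nans = np.isnan(arr[-1, ...])
                                  ~~~^^^^^^^^^
IndexError: index -1 is out of bounds for axis 0 with size 0
```

View pics/wrist3.png

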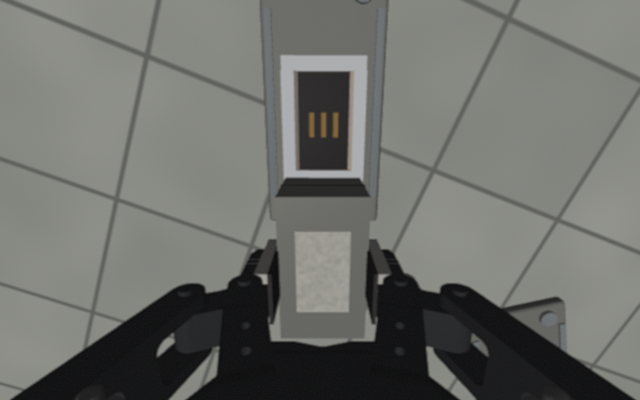

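The wrist picture shows the block at (323,270), in line behind the pocket. The pocket spans columns 299-350 and rows 71-170, with its tail rim at row 62. Next I compare the block's and carriage's lateral positions in the tool frame.

Run:
```python
from blk import *
from station import bot
s=bot.get_state(); s["tool_pos"]=np.array([.48802,.12438,.14]); s["tool_rot"]=np.array([-3.14078,.00246,.37056])
z=load("wrist3"); T=Ro.from_euler("xyz",s["tool_rot"]); P=cloud(z); Q=T.inv().apply((P-s["tool_pos"]).reshape(-1,3)).reshape(P.shape)
b=(abs(Q[...,0])<.034)&(abs(Q[...,1])<.03)&(abs(Q[...,2]+.0195)<.003)
for lo in(-.03,.02,.03): 
    q=Q[b&(Q[...,0]>lo)&(Q[...,0]<lo+.008)]; print("block y",lo,np.percentile(q[:,1],[1,99]).round(4))
W=P[...,2]
for lo in(.05,.065,.08,.095,.104):
    sl=(Q[...,0]>lo)&(Q[...,0]<lo+.008)&(abs(Q[...,1])<.06)
    r=Q[sl&(W>.0225)&(W<.034)]; f=Q[sl&(W>.01)&(W<.0205)&(abs(Q[...,1])<.03)]
    print(lo,"rim y",np.percentile(r[:,1],[.5,99.5]).round(4),"inner",r[r[:,1]<0][:,1].max().round(4),r[r[:,1]>0][:,1].min().round(4),"floor z",np.median(P[sl&(abs(Q[...,1])<.012)][:,2]).round(4), "rim z",np.median(P[sl&(W>.0225)&(W<.034)][:,2]).round(4))
```

```text
block y -0.03 [-0.0197  0.0195]
block y 0.02 [-0.0197  0.0196]
block y 0.03 [-0.0197  0.0195]
0.05 rim y [-0.0319  0.0333] inner -0.0198 0.0215 floor z 0.0169 rim z 0.0302
0.065 rim y [-0.0319  0.0335] inner -0.0196 0.0212 floor z 0.2829 rim z 0.0303
0.08 rim y [-0.0321  0.0337] inner -0.0198 0.0216 floor z 0.0168 rim z 0.0303
0.095 rim y [-0.0316  0.0337] inner -0.0003 0.0004 floor z 0.0176 rim z 0.027
0.104 rim y [-0.0317  0.0333] inner -0.0003 0.0004 floor z 0.0265 rim z 0.0265
```

```bash
cat > plan.py <<'E'
from h import *
from station import bot
x=np.array([.932,.3622,0]); x/=np.linalg.norm(x); y=np.array([-x[1],x[0],0])
Wp=np.array([.48802,.12438,.016])+.0181*x-.0008*y; Wp[2]=.016   # foot of nose wall
n=np.array([-.0445,0,.0200])
R0=Ro.from_euler("xyz",[np.pi,0,.3700])
def tgt(u,h,phi): # nose at u from wall, h above floor, tilt phi
    R=R0*Ro.from_rotvec([0,phi,0]); return Wp+u*x+np.array([0,0,h])-R.apply(n),R.as_euler("xyz")
def nose(s):
    T=Ro.from_euler("xyz",s["tool_rot"]); p=s["tool_pos"]+T.apply(n)-Wp; a=T.apply([1,0,0])
    print("t",s["time"],"nose u,v,h mm",(1000*np.array([p@x,p@y,p[2]])).round(2),"tilt",np.arcsin(a[2]).round(4),"yaw",np.arctan2(a[1],a[0]).round(4),"F along x,y,z",np.round([s["contact_force"]@x,s["contact_force"]@y,s["contact_force"][2]],1))
E
python3 - <<'E'
from plan import *
s=bot.get_state(); nose(s); print(tgt(.0085,.025,.22)); goto(*tgt(.0085,.025,.22),s,n=8)
s["tool_pos"],s["tool_rot"]=tgt(.0085,.025,.22); goto(*tgt(.0085,.003,.22),s,n=6)
E
```

```text
t 5.15 nose u,v,h mm [-62.32  -0.97 104.48] tilt -0.0016 yaw 0.3678 F along x,y,z [ 0.3 -0.4 -3. ]
(array([0.54952267, 0.14739548, 0.07022917]), array([ 3.14159265, -0.22      ,  0.37      ]))
rows 8 twist [ 0.      0.0277 -0.0003]
[[0.0082, -0.0002, 0.0088], [0.0079, -0.0002, 0.009], [0.0077, -0.0002, 0.0092], [0.0074, -0.0001, 0.0094], [0.0072, -0.0001, 0.0096], [0.0069, -0.0001, 0.0098], [0.0066, -0.0001, 0.01], [0.0063, -0.0001, 0.0102]]
rows 6 twist [0. 0. 0.]
[[-0.0008, -0.0, 0.0036], [-0.0008, -0.0, 0.0036], [-0.0008, -0.0, 0.0036], [-0.0008, -0.0, 0.0036], [-0.0008, -0.0, 0.0036], [-0.0008, -0.0, 0.0036]]
```

Run:
```python
from plan import *
from station import grab_frame
for i in range(8):
    s=bot.get_state(); print(s["time"].__round__(3),s["tool_pos"].round(5),s["tool_rot"].round(4),s["joint_pos"].round(4),s["qd"].round(3)); grab_frame("wrist")
```

```text
5.15 [0.489   0.12272 0.14041] [-3.1414e+00  1.6000e-03  3.6780e-01] [ 1.0300e-02  1.2890e-01  1.8637e+00 -5.0000e-04  1.1505e+00  1.2135e+00] [-0.022 -0.002 -0.006  0.004  0.002  0.002]
5.2 [0.48922 0.12234 0.14059] [-3.1415e+00  1.3000e-03  3.6680e-01] [ 9.5000e-03  1.2870e-01  1.8635e+00 -4.0000e-04  1.1507e+00  1.2136e+00] [-0.012 -0.005 -0.006  0.003  0.002  0.003]
5.25 [0.48943 0.12213 0.14076] [-3.1415e+00  9.0000e-04  3.6620e-01] [ 9.0000e-03  1.2860e-01  1.8633e+00 -3.0000e-04  1.1506e+00  1.2138e+00] [-0.007 -0.004 -0.002  0.004  0.002  0.002]
5.3 [0.48953 0.12207 0.1409 ] [-3.1415e+00  7.0000e-04  3.6580e-01] [ 8.8000e-03  1.2840e-01  1.8632e+00 -2.0000e-04  1.1507e+00  1.2139e+00] [-0.001 -0.005 -0.001  0.004  0.001  0.004]
5.35 [0.48958 0.12211 0.14101] [-3.1416e+00  5.0000e-04  3.6570e-01] [ 8.9000e-03  1.2820e-01  1.8631e+00 -2.0000e-04  1.1507e+00  1.2140e+00] [ 0.002 -0.004 -0.001  0.002  0.     0.002]
5.4 [0.48961 0.12219 0.14111] [-3.1416e+00  3.0000e-04  3.6580e-01] [ 9.0000e-03  1.2800e-01  1.8631e+00 -1.0000e-04  1.1508e+00  1.2140e+00] [ 0.005 -0.004 -0.002 -0.001 -0.002  0.001]
5.45 [0.48959 0.12228 0.14117] [3.1416e+00 2.0000e-04 3.6590e-01] [ 9.2000e-03  1.2790e-01  1.8631e+00 -1.0000e-04  1.1508e+00  1.2142e+00] [ 0.004 -0.003 -0.    -0.001  0.001  0.001]
5.5 [0.48958 0.12243 0.14124] [3.1416e+00 1.0000e-04 3.6610e-01] [ 0.0095  0.1278  1.8631 -0.      1.1508  1.2142] [ 0.004 -0.002 -0.002  0.     0.002  0.002]
```

```bash
cat > meas.py <<'E'
from h import *
from station import bot,grab_frame,get_calibration
s=bot.get_state(); c=get_calibration("wrist"); im,d=grab_frame("wrist"); z=c|dict(d=d)
print(s["time"],s["tool_pos"],s["tool_rot"])
T=Ro.from_euler("xyz",s["tool_rot"]); P=cloud(z); Q=T.inv().apply((P-s["tool_pos"]).reshape(-1,3)).reshape(P.shape); W=P[...,2]
b=(abs(Q[...,0])<.05)&(abs(Q[...,1])<.03)&(abs(Q[...,2]+.0195)<.003)
q=Q[b]; print("block y",np.percentile(q[q[:,0]>.02][:,1],[1,99]).round(4),"x",np.percentile(q[:,0],[.3,99.7]).round(4),"top z",np.median(q[:,2]).round(4))
r=near(P,.5435,.1453,.075,.0225,.034)&(Q[...,0]>.045); q=Q[r]
for lo in(.055,.07,.085): t=q[(q[:,0]>lo)&(q[:,0]<lo+.008)]; print("rim y",np.percentile(t[:,1],[.5,99.5]).round(4))
print("tail end x",[np.percentile(q[abs(q[:,1]-y)<.004][:,0],99).round(4) for y in(-.02,0,.02)], "inner tail x",q[(abs(q[:,1])<.012)&(q[:,0]>.08)][:,0].min().round(4))
E
python3 meas.py; python3 meas.py
```

```text
5.55 [0.48953174 0.12257599 0.14126321] [-3.14156720e+00  4.51673639e-05  3.66242315e-01]
block y [-0.0197  0.0195] x [-0.0343  0.0358] top z -0.0193
rim y [-0.0347  0.0309]
rim y [-0.0343  0.0313]
rim y [-0.0345  0.0306]
tail end x [np.float64(0.1099), np.float64(0.1099), np.float64(0.1098)] inner tail x 0.0988
5.6 [0.48951672 0.12268711 0.14131106] [ 3.14158218e+00 -5.00966583e-06  3.66507003e-01]
block y [-0.0197  0.0195] x [-0.0344  0.0358] top z -0.0193
rim y [-0.0343  0.0309]
rim y [-0.0343  0.0311]
rim y [-0.0344  0.0312]
tail end x [np.float64(0.1098), np.float64(0.11), np.float64(0.1098)] inner tail x 0.0989
```

```bash
sed -i 's/^x=np.array.*/th=.367; x=np.array([np.cos(th),np.sin(th),0]); y=np.array([-x[1],x[0],0])/; s/^Wp=.*/Wp=np.array([.48952,.12263,0])+.0170*x+.0016*y; Wp[2]=.016/; s/,.3700\]/,th]/' plan.py
python3 - <<'E'
from plan import *
s=bot.get_state(); nose(s); goto(*tgt(.0085,.025,.22),s,n=8)
E
```

```text
t 5.65 nose u,v,h mm [-61.47  -1.42 105.3 ] tilt 0.0 yaw 0.3667 F along x,y,z [ 0.2  0.5 -4.9]
rows 8 twist [ 0.      0.0275 -0.    ]
[[0.0081, -0.0002, 0.0089], [0.0078, -0.0002, 0.0091], [0.0076, -0.0002, 0.0093], [0.0073, -0.0002, 0.0095], [0.007, -0.0002, 0.0097], [0.0068, -0.0002, 0.0099], [0.0065, -0.0002, 0.0101], [0.0062, -0.0002, 0.0103]]
```

Request:
step_arm:
  series:
    - {"slide": [0.008,-0.0002,0.009],"twist": [0,0.0275,0],"fingers": 0.03}
    - {"slide": [0.0078,-0.0002,0.009],"twist": [0,0.0275,0],"fingers": 0.03}
    - {"slide": [0.0076,-0.0002,0.0093],"twist": [0,0.0275,0],"fingers": 0.03}
    - {"slide": [0.0073,-0.0002,0.0095],"twist": [0,0.0275,0],"fingers": 0.03}
    - {"slide": [0.007,-0.0002,0.0097],"twist": [0,0.0275,0],"fingers": 0.03}
    - {"slide": [0.0068,-0.0002,0.0099],"twist": [0,0.0275,0],"fingers": 0.03}
    - {"slide": [0.0065,-0.0002,0.01],"twist": [0,0.0275,0],"fingers": 0.03}
    - {"slide": [0.0062,-0.0002,0.01],"twist": [0,0.0275,0],"fingers": 0.03}

```text
time: 6.32
tool_pos: [0.5492, 0.1477, 0.0702]
tool_rot: [3.141, -0.221, 0.367]
contact_force: [-0.6, -0.7, -3.0]
grip_width: 0.039
finger_force: 62.8
```

Request:
step_arm:
  series:
    - {"slide": [0,0,0],"twist": [0,0,0],"fingers": 0.03}
    - {"slide": [0,0,0],"twist": [0,0,0],"fingers": 0.03}
    - {"slide": [0,0,0],"twist": [0,0,0],"fingers": 0.03}
    - {"slide": [0,0,0],"twist": [0,0,0],"fingers": 0.03}
    - {"slide": [0,0,0],"twist": [0,0,0],"fingers": 0.03}
    - {"slide": [0,0,0],"twist": [0,0,0],"fingers": 0.03}

```text
time: 6.82
tool_pos: [0.5492, 0.1477, 0.0712]
tool_rot: [3.141, -0.221, 0.367]
contact_force: [0.3, -0.0, -3.4]
grip_width: 0.039
finger_force: 62.7
```

Run:
```python
from plan import *
from station import grab_frame,get_calibration
s=bot.get_state(); nose(s); goto(*tgt(.0085,.004,.22),s,n=7)
o=[]
for nm in ("scene","wrist"):
    c=get_calibration(nm); im,d=grab_frame(nm); np.savez(f"pics/{nm}4.npz",im=im,d=d,**c)
    uv=c["mtx"]@(c["R"]@(Wp+.03*x)+c["t"]); u,v=(uv[:2]/uv[2]).astype(int); print(nm,u,v)
    if nm=="scene": o.append(cv2.resize(im[v-45:v+45,u-60:u+60],(480,360),interpolation=cv2.INTER_CUBIC))
    else: o.append(cv2.resize(im[:240,160:480],(320,240)))
out=np.zeros((360,800,3),np.uint8); out[:,:480]=o[0]; out[:240,480:]=o[1]; cv2.imwrite("pics/p4.png",out[:,:,::-1])
```

```text
t 6.8167 nose u,v,h mm [ 8.68  0.31 25.97] tilt 0.2207 yaw 0.3673 F along x,y,z [ 0.3 -0.1 -3.4]
rows 7 twist [ 0.     -0.0001  0.    ]
[[-0.0007, 0.0, 0.0031], [-0.0007, 0.0, 0.0031], [-0.0007, 0.0, 0.0031], [-0.0007, 0.0, 0.0031], [-0.0007, 0.0, 0.0031], [-0.0007, 0.0, 0.0031], [-0.0007, 0.0, 0.0031]]
scene 409 221
wrist 323 261
```

View pics/p4.png

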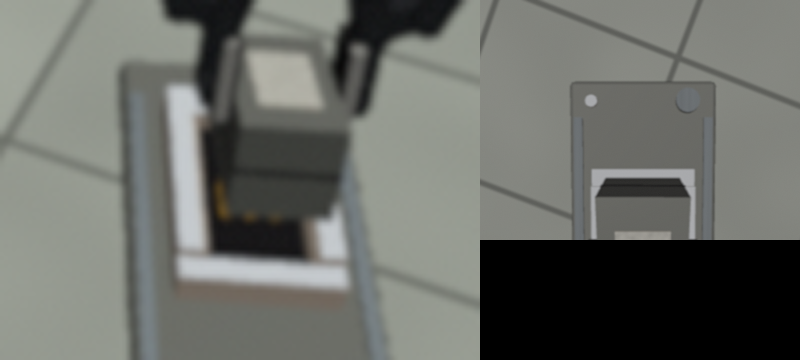

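The scene crop shows the tilted block hovering over the pocket, with its tail towards that camera. In the wrist crop it spans columns 596-690, centred in the rim's 591-695. I'll lower it.

Request:
step_arm:
  series:
    - {"slide": [-0.0007,0.0003,0.0031],"twist": [0,0,0],"fingers": 0.03}
    - {"slide": [-0.0007,0,0.0031],"twist": [0,0,0],"fingers": 0.03}
    - {"slide": [-0.0007,0,0.0031],"twist": [0,0,0],"fingers": 0.03}
    - {"slide": [-0.0007,0,0.0031],"twist": [0,0,0],"fingers": 0.03}
    - {"slide": [0,0,0],"twist": [0,0,0],"fingers": 0.03}
    - {"slide": [0,0,0],"twist": [0,0,0],"fingers": 0.03}

```text
time: 7.42
tool_pos: [0.5486, 0.1474, 0.0574]
tool_rot: [-3.141, -0.219, 0.367]
contact_force: [-0.5, 0.3, -2.7]
grip_width: 0.0388
finger_force: 62.8
```

Request:
step_arm:
  series:
    - {"slide": [-0.0005,0,0.002],"twist": [0,0,0],"fingers": 0.03}
    - {"slide": [-0.0005,0,0.002],"twist": [0,0,0],"fingers": 0.03}
    - {"slide": [-0.0005,0,0.002],"twist": [0,0,0],"fingers": 0.03}
    - {"slide": [-0.0003,0,0.0015],"twist": [0,0,0],"fingers": 0.03}
    - {"slide": [0,0,0],"twist": [0,0,0],"fingers": 0.03}
    - {"slide": [0,0,0],"twist": [0,0,0],"fingers": 0.03}
    - {"slide": [0,0,0],"twist": [0,0,0],"fingers": 0.03}
    - {"slide": [0,0,0],"twist": [0,0,0],"fingers": 0.03}

```text
time: 8.08
tool_pos: [0.549, 0.1474, 0.0503]
tool_rot: [3.142, -0.22, 0.367]
contact_force: [-0.5, -0.4, -3.5]
grip_width: 0.0389
finger_force: 62.8
```

Run:
```python
from plan import *
s=bot.get_state(); nose(s)
```

```text
t 8.0833 nose u,v,h mm [8.33 0.13 5.07] tilt 0.2202 yaw 0.3672 F along x,y,z [-0.6 -0.2 -3.5]
```

Request:
step_arm:
  series:
    - {"slide": [-0.0002,0,0.001],"twist": [0,0,0],"fingers": 0.03}
    - {"slide": [-0.0002,0,0.001],"twist": [0,0,0],"fingers": 0.03}
    - {"slide": [-0.0002,0,0.001],"twist": [0,0,0],"fingers": 0.03}
    - {"slide": [0,0,0],"twist": [0,0,0],"fingers": 0.03}
    - {"slide": [0,0,0],"twist": [0,0,0],"fingers": 0.03}
    - {"slide": [0,0,0],"twist": [0,0,0],"fingers": 0.03}

```text
time: 8.58
tool_pos: [0.5489, 0.1473, 0.0471]
tool_rot: [-3.142, -0.22, 0.367]
contact_force: [-0.4, 0.0, -4.3]
grip_width: 0.0386
finger_force: 62.9
```

Request:
step_arm:
  series:
    - {"slide": [-0.0001,0,0.0005],"twist": [0,0,0],"fingers": 0.03}
    - {"slide": [-0.0001,0,0.0005],"twist": [0,0,0],"fingers": 0.03}
    - {"slide": [0,0,0],"twist": [0,0,0],"fingers": 0.03}
    - {"slide": [0,0,0],"twist": [0,0,0],"fingers": 0.03}
    - {"slide": [0,0,0],"twist": [0,0,0],"fingers": 0.03}

```text
time: 9.0
tool_pos: [0.5492, 0.1474, 0.0463]
tool_rot: [3.141, -0.22, 0.367]
contact_force: [0.1, 0.8, -1.8]
grip_width: 0.0387
finger_force: 63.1
```

Run:
```python
from plan import *
s=bot.get_state(); nose(s)
```

```text
t 9.0 nose u,v,h mm [8.55 0.06 1.09] tilt 0.2205 yaw 0.3672 F along x,y,z [ 0.4  0.7 -1.8]
```

Request:
step_arm:
  series:
    - {"slide": [-0.001,0,-0.0002],"twist": [0,0,0],"fingers": 0.03}
    - {"slide": [-0.001,0,-0.0002],"twist": [0,0,0],"fingers": 0.03}
    - {"slide": [-0.001,0,-0.0002],"twist": [0,0,0],"fingers": 0.03}
    - {"slide": [-0.001,0,-0.0002],"twist": [0,0,0],"fingers": 0.03}
    - {"slide": [0,0,0],"twist": [0,0,0],"fingers": 0.03}
    - {"slide": [0,0,0],"twist": [0,0,0],"fingers": 0.03}
    - {"slide": [0,0,0],"twist": [0,0,0],"fingers": 0.03}

```text
time: 9.58
tool_pos: [0.5455, 0.1458, 0.0462]
tool_rot: [3.141, -0.221, 0.367]
contact_force: [1.5, -0.3, 0.2]
grip_width: 0.0387
finger_force: 63.1
```

Run:
```python
from plan import *
s=bot.get_state(); nose(s)
```

```text
t 9.5833 nose u,v,h mm [ 4.51 -0.02  1.  ] tilt 0.2206 yaw 0.3672 F along x,y,z [ 1.3 -0.8  0.2]
```

Request:
step_arm:
  series:
    - {"slide": [-0.001,0,-0.0002],"twist": [0,0,0],"fingers": 0.03}
    - {"slide": [-0.001,0,-0.0002],"twist": [0,0,0],"fingers": 0.03}
    - {"slide": [0,0,0],"twist": [0,0,0],"fingers": 0.03}
    - {"slide": [0,0,0],"twist": [0,0,0],"fingers": 0.03}
    - {"slide": [0,0,0],"twist": [0,0,0],"fingers": 0.03}

```text
time: 10.0
tool_pos: [0.5436, 0.1452, 0.0462]
tool_rot: [3.141, -0.221, 0.367]
contact_force: [2.5, 0.6, 1.1]
grip_width: 0.0385
finger_force: 63.3
```

Run:
```python
from plan import *
s=bot.get_state(); nose(s)
```

```text
t 10.0 nose u,v,h mm [2.54 0.01 0.99] tilt 0.2207 yaw 0.3673 F along x,y,z [ 2.6 -0.4  1.1]
```

Request:
step_arm:
  series:
    - {"slide": [0.0001,0,-0.0007],"twist": [0,0,0],"fingers": 0.03}
    - {"slide": [-0.0005,0,-0.0001],"twist": [0,0,0],"fingers": 0.03}
    - {"slide": [-0.0005,0,-0.0001],"twist": [0,0,0],"fingers": 0.03}
    - {"slide": [-0.0005,0,-0.0001],"twist": [0,0,0],"fingers": 0.03}
    - {"slide": [0,0,0],"twist": [0,0,0],"fingers": 0.03}
    - {"slide": [0,0,0],"twist": [0,0,0],"fingers": 0.03}
    - {"slide": [0,0,0],"twist": [0,0,0],"fingers": 0.03}
    - {"slide": [0,0,0],"twist": [0,0,0],"fingers": 0.03}

```text
time: 10.67
tool_pos: [0.5419, 0.1448, 0.0466]
tool_rot: [-3.141, -0.22, 0.367]
contact_force: [3.8, 3.5, -3.2]
grip_width: 0.0388
finger_force: 62.8
```

Run:
```python
from plan import *
s=bot.get_state(); nose(s)
```

```text
t 10.6667 nose u,v,h mm [0.78 0.31 1.38] tilt 0.2203 yaw 0.367 F along x,y,z [ 4.8  1.9 -3.2]
```

Request:
step_arm:
  series:
    - {"slide": [-0.0005,0,-0.0001],"twist": [0,0,0],"fingers": 0.03}
    - {"slide": [-0.0005,0,-0.0001],"twist": [0,0,0],"fingers": 0.03}
    - {"slide": [0,0,0],"twist": [0,0,0],"fingers": 0.03}
    - {"slide": [0,0,0],"twist": [0,0,0],"fingers": 0.03}
    - {"slide": [0,0,0],"twist": [0,0,0],"fingers": 0.03}
    - {"slide": [0,0,0],"twist": [0,0,0],"fingers": 0.03}

```text
time: 11.17
tool_pos: [0.5416, 0.1446, 0.0469]
tool_rot: [-3.142, -0.222, 0.367]
contact_force: [6.6, 4.7, -5.5]
grip_width: 0.0381
finger_force: 62.4
```

Run:
```python
from plan import *
s=bot.get_state(); nose(s)
```

```text
t 11.1667 nose u,v,h mm [0.54 0.25 1.58] tilt 0.222 yaw 0.3667 F along x,y,z [ 7.8  2.  -5.5]
```

```bash
sed -i 's/^n=.*/n=np.array([-.0445,0,.0210]); Wp=Wp+.0009*x/' plan.py
python3 - <<'E'
from plan import *
s=bot.get_state(); nose(s); goto(*tgt(.0008,.0006,.12),s,n=8)
s["tool_pos"],s["tool_rot"]=tgt(.0008,.0006,.12); goto(*tgt(.0008,.0006,.03),s,n=8)
E
```

```text
t 11.1667 nose u,v,h mm [-0.14  0.25  0.6 ] tilt 0.222 yaw 0.3667 F along x,y,z [ 7.8  2.  -5.5]
rows 8 twist [-0.     -0.0127 -0.    ]
[[0.0004, 0.0, 0.0006], [0.0004, 0.0, 0.0006], [0.0004, 0.0, 0.0006], [0.0004, 0.0, 0.0006], [0.0004, 0.0, 0.0006], [0.0004, 0.0, 0.0006], [0.0004, 0.0, 0.0006], [0.0004, 0.0, 0.0006]]
rows 8 twist [ 0.     -0.0113 -0.    ]
[[0.0002, 0.0, 0.0005], [0.0002, 0.0, 0.0005], [0.0002, 0.0, 0.0005], [0.0002, 0.0, 0.0005], [0.0002, 0.0, 0.0005], [0.0002, 0.0, 0.0005], [0.0002, 0.0, 0.0005], [0.0003, 0.0, 0.0005]]
```

Request:
step_arm:
  series:
    - {"slide": [0.0009,0,0.0003],"twist": [0,0,0],"fingers": 0.03}
    - {"slide": [0.0004,0,0.0006],"twist": [0,-0.0125,0],"fingers": 0.03}
    - {"slide": [0.0004,0,0.0006],"twist": [0,-0.0125,0],"fingers": 0.03}
    - {"slide": [0.0004,0,0.0006],"twist": [0,-0.0125,0],"fingers": 0.03}
    - {"slide": [0.0004,0,0.0006],"twist": [0,-0.0125,0],"fingers": 0.03}
    - {"slide": [0,0,0],"twist": [0,0,0],"fingers": 0.03}
    - {"slide": [0,0,0],"twist": [0,0,0],"fingers": 0.03}
    - {"slide": [0,0,0],"twist": [0,0,0],"fingers": 0.03}

```text
time: 11.83
tool_pos: [0.5434, 0.1452, 0.0443]
tool_rot: [3.142, -0.169, 0.367]
contact_force: [0.3, 1.3, -0.9]
grip_width: 0.0382
finger_force: 63.1
```

Run:
```python
from plan import *
s=bot.get_state(); nose(s); goto(*tgt(.0008,.0006,.10),s,n=6)
```

```text
t 11.8333 nose u,v,h mm [0.13 0.1  0.11] tilt 0.1693 yaw 0.3674 F along x,y,z [ 0.8  1.1 -0.9]
rows 6 twist [-0.     -0.0116  0.0001]
[[0.0003, 0.0, 0.0005], [0.0004, 0.0, 0.0005], [0.0004, 0.0, 0.0005], [0.0004, 0.0, 0.0004], [0.0004, 0.0, 0.0004], [0.0004, 0.0, 0.0004]]
```

Request:
step_arm:
  series:
    - {"slide": [0.0004,0,0.0003],"twist": [0,-0.0115,0],"fingers": 0.03}
    - {"slide": [0.0004,0,0.0005],"twist": [0,-0.0115,0],"fingers": 0.03}
    - {"slide": [0.0004,0,0.0005],"twist": [0,-0.0115,0],"fingers": 0.03}
    - {"slide": [0.0004,0,0.0004],"twist": [0,-0.0115,0],"fingers": 0.03}
    - {"slide": [0.0004,0,0.0004],"twist": [0,-0.0115,0],"fingers": 0.03}
    - {"slide": [0.0004,0,0.0004],"twist": [0,-0.0115,0],"fingers": 0.03}
    - {"slide": [0,0,0],"twist": [0,0,0],"fingers": 0.03}
    - {"slide": [0,0,0],"twist": [0,0,0],"fingers": 0.03}

```text
time: 12.5
tool_pos: [0.5461, 0.1464, 0.0421]
tool_rot: [-3.141, -0.1, 0.367]
contact_force: [0.6, -0.1, -4.2]
grip_width: 0.0389
finger_force: 62.8
```

Run:
```python
from plan import *
s=bot.get_state(); nose(s); goto(*tgt(.0008,.0006,.04),s,n=6)
```

```text
t 12.5 nose u,v,h mm [1.23 0.25 0.71] tilt 0.1004 yaw 0.3674 F along x,y,z [ 0.6 -0.3 -4.2]
rows 6 twist [-0.     -0.0101  0.0001]
[[0.0001, 0.0, 0.0005], [0.0001, 0.0, 0.0005], [0.0001, 0.0, 0.0005], [0.0001, 0.0, 0.0005], [0.0001, 0.0, 0.0005], [0.0001, 0.0, 0.0005]]
```

Request:
step_arm:
  series:
    - {"slide": [-0.0001,0.0001,0.0005],"twist": [0,-0.01,0],"fingers": 0.03}
    - {"slide": [0,0.0001,0.0005],"twist": [0,-0.01,0],"fingers": 0.03}
    - {"slide": [0.0001,0,0.0005],"twist": [0,-0.01,0],"fingers": 0.03}
    - {"slide": [0.0001,0,0.0005],"twist": [0,-0.01,0],"fingers": 0.03}
    - {"slide": [0.0001,0,0.0005],"twist": [0,-0.01,0],"fingers": 0.03}
    - {"slide": [0.0001,0,0.0005],"twist": [0,-0.01,0],"fingers": 0.03}
    - {"slide": [0,0,0],"twist": [0,0,0],"fingers": 0.03}
    - {"slide": [0,0,0],"twist": [0,0,0],"fingers": 0.03}

```text
time: 13.17
tool_pos: [0.5469, 0.1464, 0.0393]
tool_rot: [-3.142, -0.041, 0.367]
contact_force: [-0.9, 0.3, -4.3]
grip_width: 0.0386
finger_force: 62.8
```

Run:
```python
from plan import *
s=bot.get_state(); nose(s); goto(*tgt(.0008,.0006,.0),s,n=4)
```

```text
t 13.1667 nose u,v,h mm [ 0.55 -0.04  0.5 ] tilt 0.041 yaw 0.3673 F along x,y,z [-0.8  0.6 -4.3]
rows 4 twist [-0.     -0.0102  0.0001]
[[0.0003, -0.0, 0.0004], [0.0003, -0.0, 0.0004], [0.0003, -0.0, 0.0004], [0.0003, -0.0, 0.0004]]
```

Request:
step_arm:
  series:
    - {"slide": [0.0002,0,0.0004],"twist": [0,-0.01,0],"fingers": 0.03}
    - {"slide": [0.0002,0,0.0004],"twist": [0,-0.01,0],"fingers": 0.03}
    - {"slide": [0.0002,0,0.0004],"twist": [0,-0.01,0],"fingers": 0.03}
    - {"slide": [0.0002,0,0.0004],"twist": [0,-0.01,0],"fingers": 0.03}
    - {"slide": [0,0,0],"twist": [0,0,0],"fingers": 0.03}
    - {"slide": [0,0,0],"twist": [0,0,0],"fingers": 0.03}
    - {"slide": [0,0,0],"twist": [0,0,0],"fingers": 0.03}
    - {"slide": [0,0,0],"twist": [0,0,0],"fingers": 0.03}

```text
time: 13.83
tool_pos: [0.5474, 0.1466, 0.0377]
tool_rot: [-3.142, -0.001, 0.367]
contact_force: [-0.4, 0.3, -3.5]
grip_width: 0.0385
finger_force: 62.8
```

Run:
```python
from plan import *
s=bot.get_state(); nose(s)
```

```text
t 13.8333 nose u,v,h mm [ 0.22 -0.01  0.69] tilt 0.0009 yaw 0.3672 F along x,y,z [-0.3  0.4 -3.5]
```

Request:
step_arm:
  series:
    - {"slide": [0.0002,0,0.0004],"twist": [0,0,0],"fingers": 0.03}
    - {"slide": [0,0,0],"twist": [0,0,0],"fingers": 0.03}
    - {"slide": [0,0,0],"twist": [0,0,0],"fingers": 0.03}
    - {"slide": [0,0,0],"twist": [0,0,0],"fingers": 0.042}
    - {"slide": [0,0,0],"twist": [0,0,0],"fingers": 0.046}
    - {"slide": [0,0,0],"twist": [0,0,0],"fingers": 0.052}
    - {"slide": [0,0,0],"twist": [0,0,0],"fingers": 0.06}
    - {"slide": [0,0,0],"twist": [0,0,0],"fingers": 0.06}

```text
time: 14.5
tool_pos: [0.548, 0.1467, 0.0377]
tool_rot: [3.141, -0.002, 0.367]
contact_force: [-0.2, -0.1, 0.6]
grip_width: 0.06
finger_force: 0.0
```

Request:
step_arm:
  series:
    - {"slide": [0,0,0],"twist": [0,0,0],"fingers": 0.06}
    - {"slide": [0,0,-0.01],"twist": [0,0,0],"fingers": 0.06}
    - {"slide": [0,0,-0.03],"twist": [0,0,0],"fingers": 0.06}
    - {"slide": [0,0,-0.03],"twist": [0,0,0],"fingers": 0.06}
    - {"slide": [-0.03,0,-0.03],"twist": [0,0,0],"fingers": 0.06}
    - {"slide": [-0.03,0,-0.01],"twist": [0,0,0],"fingers": 0.06}
    - {"slide": [0,0,0],"twist": [0,0,0],"fingers": 0.06}
    - {"slide": [0,0,0],"twist": [0,0,0],"fingers": 0.06}

```text
time: 15.17
tool_pos: [0.492, 0.1251, 0.1485]
tool_rot: [3.141, -0.004, 0.367]
contact_force: [0.0, -0.3, -0.2]
grip_width: 0.0599
finger_force: 0.0
```

Run:
```python
from plan import *
from station import grab_frame,get_calibration
s=bot.get_state(); print(s["time"],s["contact_force"],s["grip_width"])
grab_frame("wrist");grab_frame("wrist");grab_frame("wrist");grab_frame("wrist")
c=get_calibration("wrist"); im,d=grab_frame("wrist"); z=c|dict(d=d); cv2.imwrite("pics/w5.png",im[:,:,::-1])
P=cloud(z); q=P-Wp; L=np.stack([q@x,q@y,P[...,2]-.016],-1)*1000
m=(L[...,0]>8)&(L[...,0]<90)&(abs(L[...,1])<25)&(L[...,2]>34)&(L[...,2]<50); t=L[m]
k=np.linalg.lstsq(np.c_[t[:,:2],np.ones(len(t))],t[:,2],rcond=None)[0]; print(len(t),"slopes",k[:2].round(4),"h mean",t[:,2].mean(),"x",np.percentile(t[:,0],[.5,99.5]),"y",np.percentile(t[:,1],[.5,99.5]),rect(P,m))
for nm,mm in dict(rim=(L[...,0]>20)&(L[...,0]<75)&(abs(L[...,1])>24)&(abs(L[...,1])<32),base=(L[...,0]>100)&(L[...,0]<130)&(abs(L[...,1])<30)).items(): print(nm,"h",np.median(L[mm][:,2])+16)
```

```text
15.1667 [ 0.03509367 -0.25158122 -0.20201352] 0.059899525866689535
5330 slopes [-0.0009  0.0004] h mean 40.62218445911627 x [11.20257012 80.36765526] y [-19.71718661  19.83673896] (array([[508.5, 153.2],
       [522.9, 115.8],
       [588. , 140.8],
       [573.7, 178.2]], dtype=float32), array([548.3, 147. ]), array([69.8, 40.1]))
rim h 30.466734790455348
base h 12.463807924073894
```

View pics/w5.png

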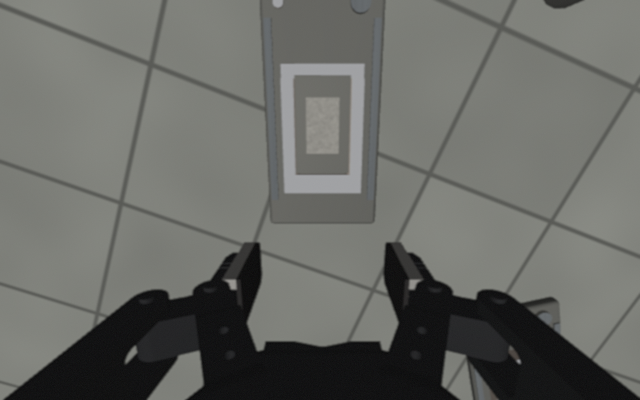

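The wrist picture shows the block seated in the pocket (322,125), square within the rim. Its top is 40 mm above the floor, the slope is under 0.001 rad, it is centred laterally, and the gripper is clear.

```bash
python3 -c "
from station import bot
print(bot.sign_off())"
```

```text
the job is handed in; nothing more can be done
None
```

The battery block is on charge: it was tipped in nose down under the lip, rocked flat onto the pocket floor and released. The job was handed in at about 15.4 s; the sign-off returned no verdict.

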